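# Refit the hob knob and hold the flame-safety tap down

### The job

One of the bench hob's two gas taps is missing its knob, and its D-shaped spindle stands bare. Lift the washed knob up off its pin on the drying stand, turn it so that the flat in its bore matches the flat on the spindle, push it fully home on the spindle, and then keep it pressed down as far as the tap's spring lets it go, as one does to hold the flame-safety valve open. Finish while still holding the knob pressed down, and leave the hob's other knob unpressed and the two piping nozzles on their pins.

Things in the scene. Friction and masses are not known exactly. Their poses are not given: they have to be found in the camera images.
- knob_center (a point): Centre of the loose black control knob (about 90 g), 40 mm tall: a round skirt 60 mm across, 6 mm thick, and on it an upright grip bar 18 mm wide, 52 mm long, to the top. x: along the bar to its narrow nose (white line on top); z up. Grip the bar's flat sides (42 mm long) 7 to 12 mm above this point, finger tips no lower than 13 mm below it (skirt).
- knob_bore (a point): Centre of the mouth of the knob's blind bore, in its underside, 20 mm below the centre; axes as the knob's. D-shaped, 22 mm deep, a 11.4 mm circle cut by a flat 2.6 mm from the axis on the +x (nose) side; flared mouth. At the start the knob sits upright over any one of the stand's three pins, underside on the collar, the pin 18 mm up the bore.
- spindle_tip (a point): Top of the bare tap spindle: an upright steel D-shaft, 10 mm in diameter, flat 2 mm from the axis on its +x side (direction varies), last 2 mm tapered, not turning. The knob fits only with its nose along this x, and is fully home with the bore's end on the tip: knob centre 2 mm below this point. The point sinks as the spindle is pressed.
- tap_foot (a point): Foot of the bare spindle, on its axis in the plane of the hob's top; the unpressed spindle stands 32 mm above it, so that a knob fully home leaves 10 mm between its skirt and this plane (4 mm when pressed right down). A flat bezel, 42 mm across and 2 mm thick, surrounds it.
- spindle (a joint): How far the bare tap's spindle is pressed down: 0 = up, 0.006 m = fully down on its stop. A spring pushes it up with 5 N at 0, rising to 11 N at 6 mm.
- hob: Steel bench hob, 480 mm deep (x), 300 mm wide (y), top 85 mm above the bench; origin under its centre on the bench, x away from the robot. Two burners with black grates, 40 mm above the hob's top, at x = -0.03 and 0.145. The two taps are in the front strip at x = -0.185, y = 0.065 and -0.065; either may be the bare one.
- fitted_knob (a joint): How far the hob's other knob, which is in place, is pressed down (0 = up, 0.006 m = fully down). It must stay unpressed.
- fitted_knob_center (a point): Centre (half-way up) of the hob's other knob, of the same shape and 40 mm tall, on the tap 130 mm beside the bare one; its underside is 10 mm above the hob's top.
- stand: Drying stand: fixed wooden base 90 mm (x) by 230 mm (y) by 18 mm; origin under its centre on the bench. Three upright steel pins at y = -0.08, 0 and 0.08, each with a collar 36 mm across whose top is 55 mm above the bench, and above it a 7 mm pin up to 73 mm. One carries the knob, the others a piping nozzle each.
- nozzle_a_center (a point): Centre of the tall conical steel piping nozzle (33 mm at its foot, 48 mm tall), loose on a pin of the stand. Leave it there.
- nozzle_b_center (a point): Centre of the short conical steel piping nozzle (29 mm at its foot, 36 mm tall), loose on a pin of the stand. Leave it there.
Not all that is in view belongs to the job. Leave any pink look-alike of the part that bears knob_center alone.

How it is judged:
By the outcome, as a careful person would: the job done as asked, in the order asked, and still so for the second after the job is handed in, while the arm keeps its last pose, push and grip.
It also fails if it takes over 48 s, if anything falls off the work surface, if the arm or the gripper's body presses on something with over 40 N, if the wrist force passes 120 N, or if a joint passes its speed limit or range.

### The arm

A 7-joint arm with a two-finger parallel gripper is mounted at the origin on the work surface. World frame = base frame: x ahead of the robot, y to its left, z up, the work surface at z = 0. Lengths are in mm, angles in rad, forces in N, time in s.
With the tool pointing down it reaches from about 400 to 875 mm from the base axis. Payload 4.4 kg.
Tool frame: the origin (TCP) lies at the very end of the fingers, on their centre line; the grasp point (between the pads) lies 19 mm behind it; z points along the fingers, y is the direction in which the jaws open and shut (so a half turn about z gives the same grasp; the last joint's range is limited). The gripper opens to 85 mm and grips with 20 to 120 N. Pads are 22 mm wide; open, the fingers measure 114 mm over their backs; the gripper's body (76 mm by 85 mm) begins 54 mm behind the grasp point. The pads swing forward as they close: fully open they stand 13 mm farther back than shut.
Start: joints at [1.132, 0.628, 0.038, 1.517, -0.027, 0.996, -0.02], TCP at [236.775, -605.356, 195.013] pointing down, gripper open.
Joint ranges: [-3.06, 3.06], [-0.37, 2.12], [-1.25, 1.32], [0.18, 2.47], [-1.1, 4.24], [0.23, 1.98], [-2.94, 2.94]. Speed limits (rad/s): [2.57, 2.57, 3.14, 3.14, 3.14, 3.14, 3.14].

### API

Orientations are given as [roll, pitch, yaw] about the fixed x, y, z axes, in that order (R = Rz(yaw) Ry(pitch) Rx(roll)).
In Python, from cell import read_state, get_image, calibration, finish_job gives the robot as it stands. The module is installed in compiled form; this text tells all that it offers.
- The arm moves only by the tool apply_moves, never from a script. Its argument "increments" is a list of rows, each an object of numbers: "tx", "ty", "tz": the shift along the world's x, y, z in m; "rx", "ry", "rz": the turn, a rotation vector about the world's x, y, z in units of 5 degrees (1.0 is 5 degrees); "claw": the finger opening in m, from 0 to 0.0854. In form: [{"tx": .., "ty": .., "tz": .., "rx": .., "ry": .., "rz": .., "claw": ..}, ...]. A call has 1 to 12 rows; each row is the pose to reach, as a shift and turn from the pose commanded when the call began; what a row does not reach only later rows make up. A row lasts 1/10 s, in which the tool goes at most 50 mm and 8.59 degrees, less where a joint would pass 70% of its speed; a pose out of reach is approached as far as the arm can. A call with a gripper value outside its range is refused whole. The fingers move at their own pace and stop on an object; the grip force is fixed at half the most. Time passes only in rows, so rows that repeat a pose let the fingers close. It gives the time, the measured TCP pose, the force and the opening at its end, in the units of the state.
- read_state(): the state, without advancing time (a new reading comes with each control period).
- get_image(name): name is "scene" or "top"; returns the picture (420x560x3 uint8, red, green, blue); there is no depth.
- calibration(name): a dict with "camera_matrix" (3x3 intrinsics, pixels), "origin" and "attitude" of the camera in the world. Camera axes: x right, y up, looking along -z (the intrinsics and any distortion apply to the point x, -y, -z); pixel columns grow to the right and rows downward; lengths in mm; the calibration is good to about 2 mm. A picture is of the moment at which its call begins. calibration takes no time and is no camera call.
- finish_job(): hands the job in, once; it reports no verdict.
The state is a dict: "clock": time; "qpos": joint angles; "qd": joint speeds; "tau": joint torques, N m; "eef_pos": TCP position; "tool_rot": TCP orientation; "force": force on the tool from outside, world axes, zero at the start; "torque": the same for the moment, N m; "width": finger opening in mm.
Only numpy, scipy, OpenCV 4.12 (cv2) and the standard library are available. Lean on these libraries where they do the work, as an engineer would, in place of code of your own. Each camera call takes 0.05 s, during which the arm holds its last target. There are 200 camera calls.

## Working session

There is one attempt and no reset: what is moved stays moved. The work goes in short steps, Python scripts to look and compute and a tool call to move; the robot and the scene stay as the last step left them, time stands still between calls to the robot, and variables do not carry over. Pictures are saved under pics/ and viewed, about 8 in all and at most 12, crops included, and the job is handed in when it is done.

Besides the shell and the picture viewer there is one more tool, called after "Request:" as name([rows], argument=value, ...), one row to a line, values as JSON. apply_moves: Moves the arm, as the interface text tells. Its arguments: {"type":"object","properties":{"increments":{"type":"array"}},"required":["increments"]}

```bash
mkdir -p pics
python3 - <<'E'
from cell import *
import cv2
for n in("scene","top"):
    im=get_image(n); cv2.imwrite(f"pics/{n}0.png",im[:,:,::-1]); c=calibration(n); print(n,c)
print(read_state())
E
```

```text
scene {'camera_matrix': array([[385.48588777,   0.        , 281.60402895],
       [  0.        , 385.48588777, 197.166066  ],
       [  0.        ,   0.        ,   1.        ]]), 'origin': array([ 979.17735084, -257.02078155,  655.93614745]), 'attitude': array([ 0.73152154, -0.01156364,  0.99075899])}
top {'camera_matrix': array([[471.48202304,   0.        , 276.85896674],
       [  0.        , 471.48202304, 210.67490698],
       [  0.        ,   0.        ,   1.        ]]), 'origin': array([ 411.99010274,    7.70876536, 1002.57094967]), 'attitude': array([ 0.2056289 ,  0.00576575, -1.54872271])}
{'clock': 0.1, 'qpos': array([ 1.13218759,  0.62921558,  0.03843873,  1.51823344, -0.02698154,
        0.99629686, -0.01999674]), 'qd': array([-6.13117195e-04, -1.74015370e-03,  2.06254235e-04, -2.18239212e-03,
       -1.92556755e-04, -1.17910368e-03, -6.15395887e-05]), 'tau': array([ 3.26140485e-03, -5.64536619e+01,  1.23046238e+00, -1.93972993e+01,
        1.12395707e-02,  5.46992873e-03,  3.43653119e-05]), 'eef_pos': array([ 236.56134747, -604.78518083,  194.21669713]), 'tool_rot': array([-3.13995738e+00,  2.54516296e-05,  3.72827717e-01]), 'force': array([-0.32280994,  0.81540239,  0.38503225]), 'torque': array([-0.01774713,  0.01168667,  0.03699119]), 'width': 85.57861905488878}
```

View pics/scene0.png

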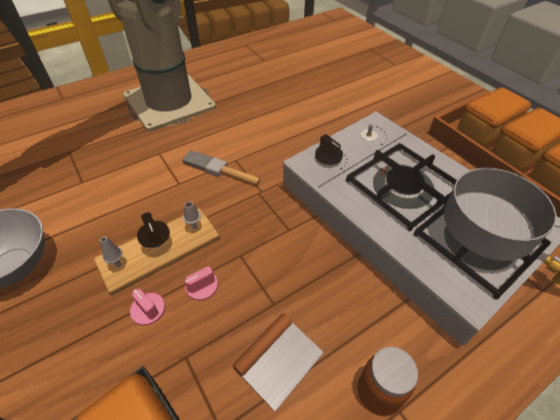

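View pics/top0.png

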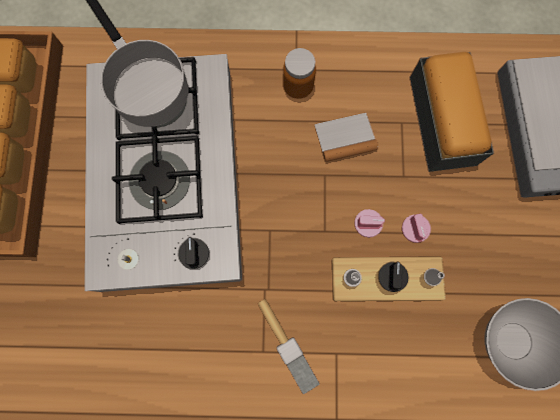

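The scene view shows the loose knob on the stand's middle pin, about (153,235), and the bare spindle at about (370,130), with the fitted knob at (328,150). In the top view they are at (394,277), (127,259) and (193,253). The nozzles are on the outer pins at (352,278) and (433,277), and the pink look-alikes lie on the bench. Next I'll enlarge crops of these areas.

Run:
```python
import cv2,numpy as np
t=cv2.imread("pics/top0.png");s=cv2.imread("pics/scene0.png")
def crop(im,x,y,w,h,k):
    c=cv2.resize(im[y:y+h,x:x+w],None,fx=k,fy=k,interpolation=cv2.INTER_CUBIC)
    for i in range(0,w,10):
        cv2.line(c,(i*k,0),(i*k,6 if i%50 else 14),(0,255,255),1)
        if i%20==0: cv2.putText(c,str(x+i),(i*k,24),0,.35,(0,255,255),1)
    for i in range(0,h,10):
        cv2.line(c,(0,i*k),(6,i*k),(0,255,255),1); cv2.putText(c,str(y+i),(8,i*k+4),0,.35,(0,255,255),1)
    return c
a=np.hstack([crop(t,105,235,50,45,8),crop(t,370,255,50,45,8)])
b=np.hstack([crop(s,345,108,50,37,8),crop(s,130,205,50,37,8)])
cv2.imwrite("pics/c1.png",cv2.resize(a,None,fx=1,fy=1)[:360]);cv2.imwrite("pics/c2.png",b)
both=np.vstack([a[:340],b[:260]]);cv2.imwrite("pics/c1.png",both);print(both.shape)
```

```text
(600, 800, 3)
```

View pics/c1.png

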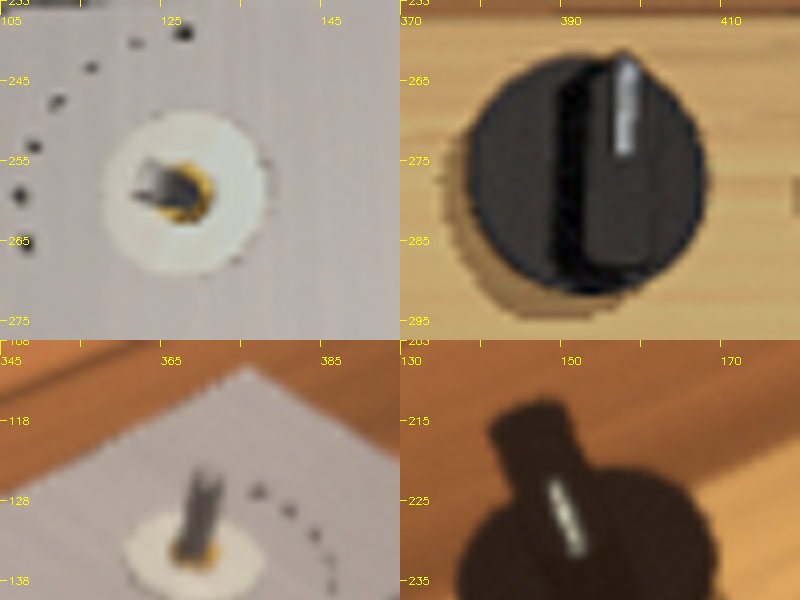

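The crop shows the spindle foot at top pixel (127.5,259) and its tip near (124,257.5). The knob's white line runs from (397,263) to (397,274). In the scene crop the spindle runs from (369,135) up to (371,125). I'll triangulate these points next, then fit the D-shaft direction with a rendered model.

```bash
cat > h.py <<'E'
import numpy as np,cv2
from scipy.spatial.transform import Rotation as R
from cell import *
C={n:calibration(n) for n in("scene","top")}
def proj(n,P):
    c=C[n];p=(np.atleast_2d(P)-c["origin"])@R.from_euler("xyz",c["attitude"]).as_matrix()
    K=c["camera_matrix"];return np.c_[K[0,0]*p[:,0]/-p[:,2]+K[0,2],K[1,1]*-p[:,1]/-p[:,2]+K[1,2]]
def at_z(n,uv,z):
    c=C[n];K=c["camera_matrix"];d=np.array([(uv[0]-K[0,2])/K[0,0],-(uv[1]-K[1,2])/K[1,1],-1])
    d=R.from_euler("xyz",c["attitude"]).as_matrix()@d;o=c["origin"];return o+d*(z-o[2])/d[2]
E
python3 - <<'E'
from h import *
f=lambda *a:print(a,at_z(*a).round(1))
# bezel top 87
f("top",(128,259.2),87);f("scene",(369.3,135.5),87)
f("top",(123.6,257.3),117);f("scene",(371,125.5),117)
# knob: skirt centre, top z=55+6=61 ; top line z=95
f("top",(393.5,277.0),60);f("top",(397.8,262.7),95);f("top",(397.8,274),95);f("top",(398.3,288),95)
f("scene",(149,223),95);f("scene",(152.5,231.5),95);
# hob corners z=85, stand corners z=18
for uv in((86.5,290),(240,280),(228,56),(87,65)):f("top",uv,85)
for uv in((333,259),(444,258),(445,299),(334,301)):f("top",uv,18)
for uv in((283.5,164.5),(376,115.5)):f("scene",uv,85)
E
```

```text
('top', (128, 259.2), 87) [500.3 304.6  87. ]
('scene', (369.3, 135.5), 87) [504.4 305.8  87. ]
('top', (123.6, 257.3), 117) [500.8 303.5 117. ]
('scene', (371, 125.5), 117) [504.7 303.4 117. ]
('top', (393.5, 277.0), 60) [ 479.  -216.5   60. ]
('top', (397.8, 262.7), 95) [ 504.  -217.2   95. ]
('top', (397.8, 274), 95) [ 482.4 -216.6   95. ]
('top', (398.3, 288), 95) [ 456.  -216.7   95. ]
('scene', (149, 223), 95) [ 483.5 -215.5   95. ]
('scene', (152.5, 231.5), 95) [ 505.6 -217.1   95. ]
('top', (86.5, 290), 85) [439.6 380.2  85. ]
('top', (240, 280), 85) [465.1  85.3  85. ]
('top', (228, 56), 85) [938.4 129.   85. ]
('top', (87, 65), 85) [911.7 428.6  85. ]
('top', (333, 259), 18) [ 516.6 -101.5   18. ]
('top', (444, 258), 18) [ 523.7 -332.8   18. ]
('top', (445, 299), 18) [ 439.6 -330.6   18. ]
('top', (334, 301), 18) [ 430.5 -103.4   18. ]
('scene', (283.5, 164.5), 85) [477.2  84.7  85. ]
('scene', (376, 115.5), 85) [453.1 374.2  85. ]
```

Spindle at about (502,304), with the cameras about 4 mm apart in x. The knob is at (480,-216.7), its nose nearly along +x. Next I'll enlarge the spindle in averaged frames to find the flat.

Run:
```python
from h import *
def avg(n):return np.mean([get_image(n).astype(float) for _ in range(4)],0)[:,:,::-1]
out=[]
for n,x,y in(("top",115,248),("scene",358,118)):
    a=avg(n);np.save(f"{n}.npy",a)
    c=cv2.resize(a[y:y+22,x:x+24],None,fx=16,fy=16,interpolation=cv2.INTER_LANCZOS4)
    g=cv2.resize(a[y:y+22,x:x+24],None,fx=16,fy=16,interpolation=cv2.INTER_NEAREST)
    c=np.clip(c*1.1,0,255).astype(np.uint8)
    # overlay D outlines at foot and tip, 10mm circle
    out.append(c)
cv2.imwrite("pics/c3.png",np.hstack(out));print(out[0].shape)
for n,x,y in(("top",119,252),("scene",364,122)):
    print(n);print(np.load(f"{n}.npy")[y:y+12,x:x+13].mean(2).round().astype(int))
```

```text
(352, 384, 3)
top
[[171 177 186 190 190 190 190 191 192 192 192 192 194]
 [174 184 189 190 190 191 191 193 193 192 193 193 195]
 [183 189 189 191 176 186 195 196 196 195 194 195 197]
 [187 189 190 178 150 148 162 167 161 157 179 195 198]
 [188 189 191 165 160 141 113  93  94 123 151 176 194]
 [188 190 185 171 169 136  98  71  56  71 105 143 170]
 [189 191 180 167 160 128  94  70  58  55  63 134 156]
 [190 191 153 104  97 110  89  62  62  60  57  93 127]
 [189 190 187 169 140 107  73  61  65  64  71  75 146]
 [189 190 191 191 190 178 143 128 102  76  84  91 175]
 [190 189 191 192 192 192 185 140  84  96  93 170 196]
 [188 189 190 191 191 191 193 191 192 193 191 195 195]]
scene
[[163 163 164 163 163 163 163 163 164 165 164 164 165]
 [163 162 162 163 162 154 154 158 162 164 165 165 164]
 [164 163 163 162 159 131 137 150 151 161 164 164 164]
 [166 165 164 162 151 110 122 136 128 155 163 163 160]
 [167 166 166 162 137  91 104 102 108 154 163 161 141]
 [167 168 167 163 125  82  78  83 110 154 163 160 128]
 [168 169 169 163 108  76  75  86 127 158 161 162 159]
 [173 179 179 173 106  75  76  86 132 159 163 163 163]
 [185 196 194 178 102  74  78  97 153 170 165 164 164]
 [193 196 192 155  91  74  82 116 178 186 175 171 166]
 [193 193 178 125  81  75  85 130 182 191 190 185 172]
 [193 189 141  87  73  77  88 136 178 190 192 191 183]]
```

View pics/c3.png

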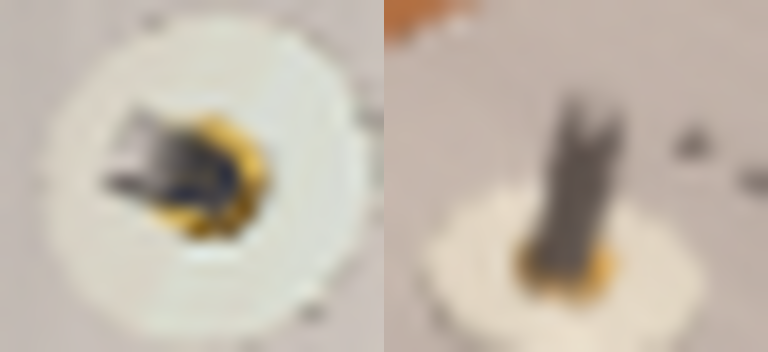

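The averaged crops show the tip as a small bright quadrilateral around top pixel (122.5,256.5), with a dark lower edge at row 259. The scene shaft is about 3.5 px wide with a notch-like top. That is too coarse to read by eye, so I'll fit a rendered D-shaft in both views.

```bash
cat > fit.py <<'E'
from h import *
from scipy.optimize import minimize
S=8
def dsec(r,f,n=40):
    a0=np.arccos(f/r);a=np.linspace(a0,2*np.pi-a0,n);return np.c_[r*np.cos(a),r*np.sin(a)]
def basis(n,x0,y0,w,h,cx,cy,th,ringr):
    c=C[n]["origin"];Rm=np.array([[np.cos(th),-np.sin(th)],[np.sin(th),np.cos(th)]])
    def P(xy,z):return np.c_[xy@Rm.T+[cx,cy],np.full(len(xy),z)]
    lab=[np.zeros((h*S,w*S),np.float32) for _ in range(9)];lab[0][:]=1
    def fill(p3,vals):
        q=((proj(n,p3)-[x0,y0]+.5)*S-.5)
        m=np.zeros((h*S,w*S),np.uint8);cv2.fillPoly(m,[np.round(q*16).astype(np.int32)],1,shift=4)
        m=m>0
        for i in range(9):lab[i][m]=vals.get(i,0)
    t=np.linspace(0,2*np.pi,60);u=np.c_[np.cos(t),np.sin(t)]
    fill(P(21*u,87),{1:1});fill(P(ringr*u,87.5),{2:1})
    A=dsec(5,2);B=dsec(3.9,1.2)
    def band(A,za,B,zb,k):
        pa,pb=P(A,za),P(B,zb)
        for i in range(len(A)):
            j=(i+1)%len(A);q=np.array([pa[i],pa[j],pb[j],pb[i]])
            e=pa[j]-pa[i];nn=np.array([e[1],-e[0],0]);nn/=np.linalg.norm(nn)
            if nn@(c-q.mean(0))<=0:continue
            fill(q,{k:1,k+1:nn[0],k+2:nn[1]})
    band(A,87,A,115,3);band(A,115,B,117,6)
    # top face merged with curved const of taper? separate intensity
    top=np.zeros((h*S,w*S),np.uint8);q=((proj(n,P(B,117))-[x0,y0]+.5)*S-.5)
    cv2.fillPoly(top,[np.round(q*16).astype(np.int32)],1,shift=4)
    for l in lab:l[top>0]=0
    lab.append(top.astype(np.float32))
    return np.stack([cv2.GaussianBlur(cv2.resize(l,(w,h),interpolation=cv2.INTER_AREA),(0,0),.45) for l in lab],-1).reshape(w*h,-1)
W={"top":(116,249,21,19),"scene":(358,120,22,22)}
I={n:np.load(f"{n}.npy") for n in W}
def cost(n,cx,cy,th,rr=6.5):
    x0,y0,w,h=W[n];M=basis(n,x0,y0,w,h,cx,cy,th,rr);y=I[n][y0:y0+h,x0:x0+w].reshape(-1,3)
    lam=np.diag([0]*3+[.05,.3,.3]*2+[.05]);k=np.linalg.solve(M.T@M+lam,M.T@y)
    return ((M@k-y)**2).mean()
if __name__=="__main__":
    for n,g in(("top",(500.5,304.2)),("scene",(504.5,304.8))):
        res=[]
        for d in range(0,360,15):
            r=minimize(lambda p:cost(n,p[0],p[1],np.radians(d),p[2]),[*g,6.5],method="Nelder-Mead",options=dict(maxiter=70,initial_simplex=[[*g,6.5],[g[0]+1.5,g[1],6.5],[g[0],g[1]+1.5,6.5],[*g,7.5]]))
            res.append((d,round(r.fun,1),*r.x.round(1)))
        print(n,*res,sep="\n")
E
time python3 fit.py
```

```text
top
(0, np.float64(116.8), np.float64(501.2), np.float64(305.6), np.float64(7.4))
(15, np.float64(106.2), np.float64(501.0), np.float64(305.5), np.float64(7.2))
(30, np.float64(98.8), np.float64(500.8), np.float64(305.4), np.float64(7.0))
(45, np.float64(92.2), np.float64(500.5), np.float64(305.2), np.float64(6.7))
(60, np.float64(90.2), np.float64(500.5), np.float64(305.3), np.float64(6.7))
(75, np.float64(90.4), np.float64(500.6), np.float64(305.3), np.float64(6.7))
(90, np.float64(91.6), np.float64(500.8), np.float64(305.3), np.float64(6.8))
(105, np.float64(96.9), np.float64(500.7), np.float64(305.5), np.float64(6.9))
(120, np.float64(105.6), np.float64(500.4), np.float64(305.2), np.float64(6.7))
(135, np.float64(114.4), np.float64(500.7), np.float64(305.7), np.float64(7.1))
(150, np.float64(125.6), np.float64(500.4), np.float64(305.4), np.float64(6.9))
(165, np.float64(114.5), np.float64(500.1), np.float64(305.2), np.float64(6.8))
(180, np.float64(87.8), np.float64(500.1), np.float64(305.1), np.float64(6.6))
(195, np.float64(84.2), np.float64(500.4), np.float64(305.0), np.float6
[... 2040 characters left out ...]
(306.4), np.float64(7.1))
(240, np.float64(56.7), np.float64(499.9), np.float64(306.8), np.float64(6.8))
(255, np.float64(52.0), np.float64(500.1), np.float64(307.1), np.float64(7.5))
(270, np.float64(50.6), np.float64(500.5), np.float64(307.2), np.float64(7.3))
(285, np.float64(49.4), np.float64(500.6), np.float64(307.3), np.float64(7.2))
(300, np.float64(50.4), np.float64(500.6), np.float64(307.3), np.float64(7.4))
(315, np.float64(54.8), np.float64(500.2), np.float64(306.8), np.float64(7.1))
(330, np.float64(56.0), np.float64(500.3), np.float64(306.8), np.float64(7.4))
(345, np.float64(55.3), np.float64(500.4), np.float64(306.8), np.float64(7.5))
real	2m35.050s
user	2m23.988s
sys	0m4.975s
```

The position agrees between the cameras, at about (500.5,306). The angle is still ambiguous (about 75° or 195°). I'll add the cast shadow, separate flat shading and a joint score, then fit once more.

```bash
nproc
cat > fit2.py <<'E'
from h import *
import sys
from scipy.optimize import minimize
from multiprocessing import Pool
cv2.setNumThreads(1)
S=8
a=at_z("top",(389.8,280.2),18);SH=(a[:2]-[480,-216.7])/40
def dsec(r,f,n=24):
    a0=np.arccos(f/r);a=np.linspace(a0,2*np.pi-a0,n);return np.c_[r*np.cos(a),r*np.sin(a)]
NB=14
def basis(n,x0,y0,w,h,cx,cy,th,rr,sh):
    c=C[n]["origin"];Rm=np.array([[np.cos(th),-np.sin(th)],[np.sin(th),np.cos(th)]])
    P=lambda xy,z:np.c_[xy@Rm.T+[cx,cy],np.full(len(xy),z)]
    lab=np.zeros((h*S,w*S,NB),np.float32);lab[...,0]=1
    def mask(p3):
        q=((proj(n,p3)-[x0,y0]+.5)*S-.5);m=np.zeros((h*S,w*S),np.uint8)
        cv2.fillPoly(m,[np.round(q*16).astype(np.int32)],1,shift=4);return m>0
    def fill(m,v):
        r=np.zeros(NB,np.float32)
        for k,x in v.items():r[k]=x
        lab[m]=r
    t=np.linspace(0,2*np.pi,48);u=np.c_[np.cos(t),np.sin(t)]
    A=dsec(5,2);B=dsec(4,1.2)
    hull=cv2.convexHull(np.r_[P(A,87)[:,:2],P(A,115)[:,:2]+sh*28,P(B,117)[:,:2]+sh*30].astype(np.float32))[:,0]
    ms=mask(np.c_[hull,np.full(len(hull),87)])
    fill(mask(P(21*u,87)),{1:1});mr=mask(P(rr*u,87));fill(ms&~mr,{3:1});fill(mr,{2:1});fill(ms&mr,{4:1})
    def band(A,za,B,zb,k,kf):
        pa,pb=P(A,za),P(B,zb)
        for i in range(len(A)):
            j=(i+1)%len(A);q=np.array([pa[i],pa[j],pb[j],pb[i]])
            nn=np.cross(pa[j]-pa[i],pb[i]-pa[i]);nn/=np.linalg.norm(nn)
            if nn@(c-q.mean(0))<=0:continue
            fill(mask(q),{kf:1} if j==0 else {k:1,k+1:nn[0],k+2:nn[1]})
    band(A,87,A,115,5,11);band(A,115,B,117,8,12);fill(mask(P(B,117)),{13:1})
    return np.stack([cv2.GaussianBlur(cv2.resize(lab[...,i],(w,h),interpolation=cv2.INTER_AREA),(0,0),.4) for i in range(NB)],-1).reshape(w*h,-1)
W={"top":(118,251,16,15),"scene":(362,121,14,17)}
def solve(n,cx,cy,th,rr,sx=None):
    x0,y0,w,h=W[n];I=np.load(f"{n}.npy");sh=SH if sx is None else sx
    M=basis(n,x0,y0,w,h,cx,cy,th,rr,sh);y=I[y0:y0+h,x0:x0+w].reshape(-1,3)
    lam=np.full(NB,.1);lam[[6,7,9,10]]=1
    k0=np.zeros((NB,3));k0[[5,8,11,12]]=80;k0[13]=170;k0[0]=175;k0[1]=195;k0[3]=110;k0[2]=150;k0[4]=70
    k=k0+np.linalg.solve(M.T@M+np.diag(lam),M.T@(y-M@k0));return M@k,y,k
def job(a):
    n,d,g=a
    f=lambda p:(lambda m,y,k:((m-y)**2).mean())(*solve(n,p[0],p[1],np.radians(d),p[2],p[3:]))
    s=[*g,6.7,*SH];sim=np.array([s]*6);sim[1,0]+=1;sim[2,1]+=1;sim[3,2]+=.7;sim[4,3]+=.08;sim[5,4]+=.08
    r=minimize(f,s,method="Nelder-Mead",options=dict(maxiter=110,initial_simplex=sim));return n,d,r.fun,r.x
if __name__=="__main__":
    print("shadow",SH)
    jobs=[(n,d,g) for n,g in(("top",(500.5,305)),("scene",(500.5,307))) for d in range(0,360,15)]
    with Pool() as p:R_=p.map(job,jobs,chunksize=1)
    for i in range(24):
        a,b=R_[i],R_[i+24];print(a[1],round(a[2],1),a[3].round(2),"|",round(b[2],1),b[3].round(2))
E
time timeout 550 python3 fit2.py
```

```text
4
shadow [-0.11745966 -0.04989507]
0 103.8 [ 5.0205e+02  3.0613e+02  6.4700e+00 -1.1000e-01 -7.0000e-02] | 34.3 [ 5.0065e+02  3.0683e+02  7.3500e+00 -1.9000e-01  3.0000e-02]
15 94.0 [ 5.0163e+02  3.0573e+02  7.6500e+00 -2.1000e-01 -1.2000e-01] | 31.2 [ 5.0069e+02  3.0730e+02  7.5600e+00 -2.4000e-01  9.0000e-02]
30 83.1 [ 5.0146e+02  3.0588e+02  7.5600e+00 -2.3000e-01 -1.6000e-01] | 46.0 [ 5.0115e+02  3.0767e+02  7.0100e+00 -1.7000e-01 -1.0000e-02]
45 78.5 [ 5.0136e+02  3.0573e+02  7.5000e+00 -2.2000e-01 -1.3000e-01] | 60.1 [ 5.0092e+02  3.0799e+02  7.1800e+00 -1.7000e-01  0.0000e+00]
60 72.3 [ 5.0129e+02  3.0577e+02  7.3800e+00 -1.6000e-01 -1.3000e-01] | 33.7 [ 5.0051e+02  3.0755e+02  7.4900e+00 -2.3000e-01 -1.0000e-02]
75 65.8 [ 5.0134e+02  3.0588e+02  7.4200e+00 -1.7000e-01 -1.1000e-01] | 29.7 [ 5.0039e+02  3.0746e+02  7.3400e+00 -1.7000e-01 -2.0000e-02]
90 72.0 [ 5.0141e+02  3.0586e+02  7.4700e+00 -2.3000e-01 -1.4000e-01] | 30.9 [ 5.0055e+02  3.0706e+02  7.7000e+00 -2.3000e-01  1.0000e-02]
105 85.4 [ 5.0123e+02  3.0605e+02  7.5200e+00 -1.9000e-01 -1.0000e-01] | 31.9 [ 5.005e+02  3
[... 1627 characters left out ...]
-1.1000e-01 -1.0000e-01] | 35.2 [ 5.0102e+02  3.0679e+02  7.2900e+00 -1.8000e-01  4.0000e-02]
300 111.3 [ 5.0121e+02  3.0465e+02  6.8500e+00 -7.0000e-02 -9.0000e-02] | 35.8 [ 5.0104e+02  3.0659e+02  7.2400e+00 -1.7000e-01  5.0000e-02]
315 109.7 [ 5.0143e+02  3.0476e+02  6.5300e+00 -1.0000e-01 -2.0000e-02] | 38.2 [ 5.0028e+02  3.0677e+02  7.1100e+00 -1.1000e-01  0.0000e+00]
330 120.0 [ 5.0183e+02  3.0456e+02  6.2600e+00 -1.1000e-01 -1.0000e-02] | 41.0 [ 5.0053e+02  3.0635e+02  7.1700e+00 -1.5000e-01  2.0000e-02]
345 146.9 [ 5.0167e+02  3.0571e+02  7.4200e+00 -1.5000e-01 -1.2000e-01] | 45.9 [ 5.0056e+02  3.0697e+02  6.9700e+00 -1.0000e-01 -2.0000e-02]
real	0m37.387s
user	2m8.585s
sys	0m11.172s
```

With the shadow included, both cameras prefer a flat direction of about 75°, with the spindle at about (501,306.5). Now I'll move above the knob at (479.7,-216.5), yaw about -2°.

Request:
apply_moves([
  {"tx": 0.05,"ty": 0.08,"tz": 0.0,"rz": -1,"claw": 0.045},
  {"tx": 0.243,"ty": 0.389,"tz": 0.0,"rz": -4.67,"claw": 0.045},
  {"tx": 0.243,"ty": 0.389,"tz": 0.0,"rz": -4.67,"claw": 0.045},
  {"tx": 0.243,"ty": 0.389,"tz": 0.0,"rz": -4.67,"claw": 0.045},
  {"tx": 0.243,"ty": 0.389,"tz": 0.0,"rz": -4.67,"claw": 0.045},
  {"tx": 0.243,"ty": 0.389,"tz": 0.0,"rz": -4.67,"claw": 0.045},
  {"tx": 0.243,"ty": 0.389,"tz": 0.0,"rz": -4.67,"claw": 0.045},
  {"tx": 0.243,"ty": 0.389,"tz": 0.0,"rz": -4.67,"claw": 0.045},
  {"tx": 0.243,"ty": 0.389,"tz": 0.0,"rz": -4.67,"claw": 0.045},
  {"tx": 0.243,"ty": 0.389,"tz": 0.0,"rz": -4.67,"claw": 0.045},
  {"tx": 0.243,"ty": 0.389,"tz": 0.0,"rz": -4.67,"claw": 0.045},
  {"tx": 0.243,"ty": 0.389,"tz": -0.03,"rz": -4.67,"claw": 0.045},
])

```text
$.increments[0]: bad value
```

Request:
apply_moves([
  {"tx": 0.03,"ty": 0.04,"tz": 0.0,"rx": 0.0,"ry": 0.0,"rz": -1.0,"claw": 0.045},
  {"tx": 0.243,"ty": 0.389,"tz": 0.0,"rx": 0.0,"ry": 0.0,"rz": -4.67,"claw": 0.045},
  {"tx": 0.243,"ty": 0.389,"tz": 0.0,"rx": 0.0,"ry": 0.0,"rz": -4.67,"claw": 0.045},
  {"tx": 0.243,"ty": 0.389,"tz": 0.0,"rx": 0.0,"ry": 0.0,"rz": -4.67,"claw": 0.045},
  {"tx": 0.243,"ty": 0.389,"tz": 0.0,"rx": 0.0,"ry": 0.0,"rz": -4.67,"claw": 0.045},
  {"tx": 0.243,"ty": 0.389,"tz": 0.0,"rx": 0.0,"ry": 0.0,"rz": -4.67,"claw": 0.045},
  {"tx": 0.243,"ty": 0.389,"tz": 0.0,"rx": 0.0,"ry": 0.0,"rz": -4.67,"claw": 0.045},
  {"tx": 0.243,"ty": 0.389,"tz": 0.0,"rx": 0.0,"ry": 0.0,"rz": -4.67,"claw": 0.045},
  {"tx": 0.243,"ty": 0.389,"tz": 0.0,"rx": 0.0,"ry": 0.0,"rz": -4.67,"claw": 0.045},
  {"tx": 0.243,"ty": 0.389,"tz": 0.0,"rx": 0.0,"ry": 0.0,"rz": -4.67,"claw": 0.045},
  {"tx": 0.243,"ty": 0.389,"tz": 0.0,"rx": 0.0,"ry": 0.0,"rz": -4.67,"claw": 0.045},
  {"tx": 0.243,"ty": 0.389,"tz": -0.03,"rx": 0.0,"ry": 0.0,"rz": -4.67,"claw": 0.045},
])

```text
clock: 1.7
eef_pos: [482.3, -219.1, 167.8]
tool_rot: [3.138, -0.008, -0.035]
force: [1.0, -0.3, 0.4]
width: 45.4
```

Request:
apply_moves([
  {"tx": 0.0,"ty": 0.0,"tz": -0.03,"rx": 0.0,"ry": 0.0,"rz": 0.0,"claw": 0.045},
  {"tx": 0.0,"ty": 0.0,"tz": -0.05,"rx": 0.0,"ry": 0.0,"rz": 0.0,"claw": 0.045},
  {"tx": 0.0,"ty": 0.0,"tz": -0.05,"rx": 0.0,"ry": 0.0,"rz": 0.0,"claw": 0.045},
  {"tx": 0.0,"ty": 0.0,"tz": -0.05,"rx": 0.0,"ry": 0.0,"rz": 0.0,"claw": 0.045},
])

```text
clock: 2.1
eef_pos: [479.1, -218.1, 115.3]
tool_rot: [3.141, 0.0, -0.037]
force: [-0.0, -0.9, 0.2]
width: 44.7
```

Run:
```python
from h import *
s=read_state();print(s["eef_pos"],s["tool_rot"],s["qpos"])
a=get_image("top")[:,:,::-1];b=get_image("scene")[:,:,::-1]
k=lambda im,x,y,w,h,f:cv2.resize(im[y:y+h,x:x+w],None,fx=f,fy=f,interpolation=cv2.INTER_CUBIC)
cv2.imwrite("pics/d1.png",np.hstack([k(a,345,235,100,90,4),k(b,100,170,100,90,4)]))
print(proj("top",s["eef_pos"]),proj("scene",s["eef_pos"]))
```

```text
[ 479.10424396 -218.14609085  115.33471434] [ 3.14080333e+00  3.76977137e-04 -3.73394970e-02] [ 0.29505636  0.56681649  0.11585314  1.9440911  -0.1031649   0.63635214
 -1.13213674]
[[401.37924927 275.01785303]] [[143.93688364 215.00607905]]
```

View pics/d1.png

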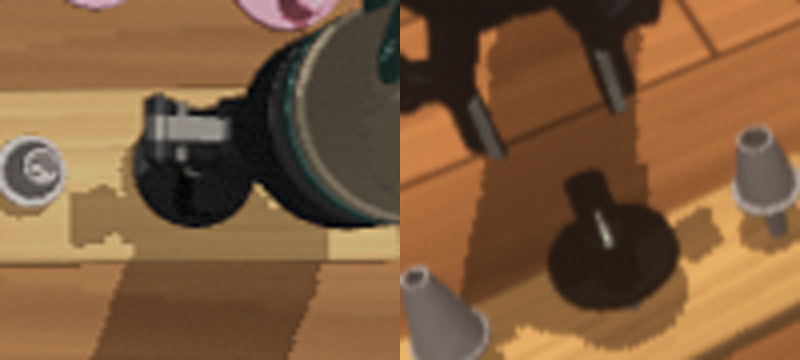

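The top crop shows the left finger near (391,267), partly over the knob. In the scene crop the finger tips are near (124,209) and (155,197), and the knob is at about (152,232). I'll check these numerically against the measured TCP.

Run:
```python
from h import *
for z in (115,120,130,140):
  for n in("scene","top"):
    print(n,z,proj(n,[[479.1,-218.1+d,z] for d in(-22.5,0,22.5)]).round(1).tolist())
# knob model
t=np.radians(-2)
X=np.array([np.cos(t),np.sin(t)]);
for n in("scene","top"):print(n,"line ends,top centre",proj(n,[[*(np.array([479.7,-216.5])+X*d),95] for d in(26,0,-26)]).round(1).tolist())
for z in(115,130,145):print(at_z("scene",(123.8,208.8),z).round(),at_z("scene",(155,197.5),z).round())
```

```text
scene 115 [[131.7, 220.4], [144.0, 215.1], [156.0, 209.9]]
top 115 [[413.4, 275.3], [401.3, 275.0], [389.2, 274.8]]
scene 120 [[131.0, 218.6], [143.3, 213.3], [155.3, 208.2]]
top 120 [[414.1, 275.1], [402.0, 274.8], [389.8, 274.6]]
scene 130 [[129.4, 215.1], [141.9, 209.7], [154.0, 204.6]]
top 130 [[415.7, 274.7], [403.4, 274.5], [391.1, 274.2]]
scene 140 [[127.7, 211.4], [140.4, 206.1], [152.7, 200.9]]
top 140 [[417.2, 274.3], [404.8, 274.1], [392.4, 273.8]]
scene line ends,top centre [[152.4, 231.6], [147.7, 221.8], [143.3, 212.5]]
top line ends,top centre [[397.9, 261.8], [397.8, 275.4], [397.7, 289.2]]
[ 445. -244.  115.] [ 449. -186.  115.]
[ 460. -244.  130.] [ 464. -188.  130.]
[ 475. -245.  145.] [ 478. -190.  145.]
```

Run:
```python
from h import *
s=read_state();print(s["clock"],s["eef_pos"])
k=lambda im,x,y,w,h,f:cv2.resize(im[y:y+h,x:x+w],None,fx=f,fy=f,interpolation=cv2.INTER_CUBIC)
o=[]
for n,x,y in(("top",360,225),("scene",90,140)):
    im=get_image(n)[:,:,::-1].copy();c=k(im,x,y,80,100,5)
    c=np.clip(c.astype(float)*1.6,0,255).astype(np.uint8)
    for z in(115,):
        for d in(-22.5,22.5):
            for e in (-11,11):
                q=((proj(n,[479.1+e,-218.1+d,z])[0]-[x,y]+.5)*5).astype(int);cv2.circle(c,tuple(map(int,q)),3,(0,255,0),-1)
                
    o.append(c)
cv2.imwrite("pics/d2.png",np.hstack(o))
```

```text
2.2 [ 480.28668255 -217.76849577  116.23226798]
```

View pics/d2.png

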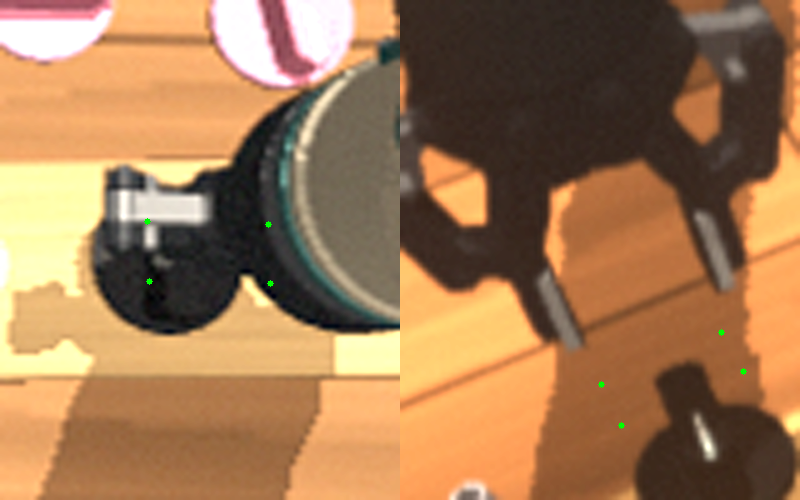

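The observed tips sit about 16 px above the predictions in the scene view, as if the fingers were about 30 mm higher or farther back than the stated TCP. I'll descend partway, which is safe either way, and compare again.

Request:
apply_moves([
  {"tx": 0.0,"ty": 0.001,"tz": -0.03,"rx": 0.0,"ry": 0.0,"rz": 0.0,"claw": 0.045},
  {"tx": 0.0,"ty": 0.001,"tz": -0.03,"rx": 0.0,"ry": 0.0,"rz": 0.0,"claw": 0.045},
  {"tx": 0.0,"ty": 0.001,"tz": -0.03,"rx": 0.0,"ry": 0.0,"rz": 0.0,"claw": 0.045},
])

```text
clock: 2.6
eef_pos: [479.7, -215.4, 85.5]
tool_rot: [-3.141, 0.0, -0.035]
force: [-1.0, -0.3, 0.3]
width: 45.0
```

Run:
```python
from h import *
s=read_state();print(s["clock"],s["eef_pos"],s["force"])
k=lambda im,x,y,w,h,f:cv2.resize(im[y:y+h,x:x+w],None,fx=f,fy=f,interpolation=cv2.INTER_CUBIC)
o=[]
e0=s["eef_pos"]
for n,x,y in(("top",360,225),("scene",90,160)):
    im=get_image(n)[:,:,::-1].copy();c=k(im,x,y,80,100,5)
    c=np.clip(c.astype(float)*1.6,0,255).astype(np.uint8)
    for d in(-22.5,22.5):
            for e in (-11,11):
                q=((proj(n,e0+[e,d,0])[0]-[x,y]+.5)*5).astype(int);cv2.circle(c,tuple(map(int,q)),3,(0,255,0),-1)
    o.append(c)
cv2.imwrite("pics/d3.png",np.hstack(o))
```

```text
2.6 [ 479.67377833 -215.3616584    85.47098535] [-0.97344224 -0.2798812   0.27101719]
```

View pics/d3.png

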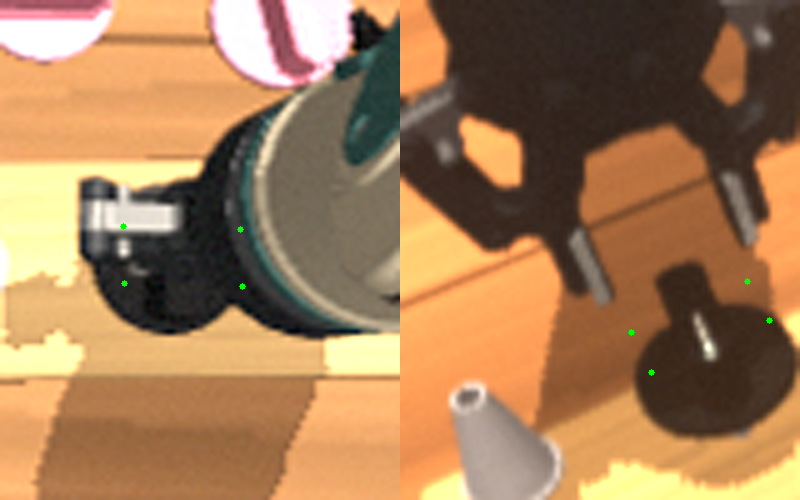

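Run:
```python
from h import *
def tri(a,b):
    A=[];B=[]
    for n,uv in(("scene",a),("top",b)):
        o=C[n]["origin"];d=at_z(n,uv,0)-o;d/=np.linalg.norm(d);M=np.eye(3)-np.outer(d,d);A.append(M);B.append(M@o)
    p=np.linalg.lstsq(np.vstack(A),np.hstack(B),rcond=None)[0];return p.round(1),[proj("scene",p).round(1),proj("top",p).round(1)]
print("link outer",tri((163,143),(382,266.4)));print("link inner",tri((148,145.5),(402,266.4)))
print("pad tip d2",tri((155,197.6),(390,274)));print("d3",tri((90+350/5,160+243/5),(384.4,274)))
for z in (188,300,400):print(z,proj("top",[480,-217,z]).round(1),proj("scene",[480,-217,z]).round(1))
```

```text
link outer (array([ 481.6, -151.9,  254.9]), [array([[162.6, 143. ]]), array([[381.6, 266.3]])])
link inner (array([ 482.5, -178.4,  262.6]), [array([[145.4, 145.5]]), array([[399.6, 265.6]])])
pad tip d2 (array([ 478.3, -190.1,  144.6]), [array([[154.9, 197.6]]), array([[389.9, 274. ]])])
d3 (array([ 480.1, -187.5,  114.7]), [array([[160.5, 208.6]]), array([[384.8, 274.1]])])
188 [[411.4 271.5]] [[133.7 187.3]]
300 [[432.1 265.6]] [[112.4 134. ]]
400 [[456.9 258.5]] [[87.2 70.8]]
```

Triangulation puts the pad tips at x≈480, correctly centred, but about 29 mm above the stated TCP. I'll descend to the planned height and see where the tips are relative to the skirt.

Request:
apply_moves([
  {"tx": 0.0,"ty": -0.0005,"tz": -0.01,"rx": 0.0,"ry": 0.0,"rz": 0.0,"claw": 0.045},
  {"tx": 0.0,"ty": -0.0005,"tz": -0.019,"rx": 0.0,"ry": 0.0,"rz": 0.0,"claw": 0.045},
  {"tx": 0.0,"ty": -0.0005,"tz": -0.019,"rx": 0.0,"ry": 0.0,"rz": 0.0,"claw": 0.045},
])

```text
clock: 3.0
eef_pos: [478.8, -215.4, 64.8]
tool_rot: [-3.141, 0.002, -0.035]
force: [-0.7, 0.8, 0.2]
width: 44.8
```

```bash
cat > look.py <<'E'
from h import *
import sys
def look(out,w=(("top",360,225),("scene",100,170)),f=5,g=1.6,pts=None):
    s=read_state();print(s["clock"],s["eef_pos"].round(1),s["force"].round(1),s["width"]);o=[]
    for n,x,y in w:
        im=get_image(n)[:,:,::-1];c=cv2.resize(im[y:y+500//f,x:x+400//f],None,fx=f,fy=f,interpolation=cv2.INTER_CUBIC)
        c=np.clip(c.astype(float)*g,0,255).astype(np.uint8)
        for p in(pts if pts is not None else []):
            q=((proj(n,p)[0]-[x,y]+.5)*f).astype(int);cv2.circle(c,tuple(map(int,q)),2,(0,255,0),-1)
        o.append(c)
    cv2.imwrite(f"pics/{out}.png",np.hstack(o))
E
python3 -c "
from look import *
look('e1',g=2.2)"
```

```text
3.0 [ 478.8 -215.4   64.8] [-0.7  0.8  0.2] 44.76558232000443
```

View pics/e1.png

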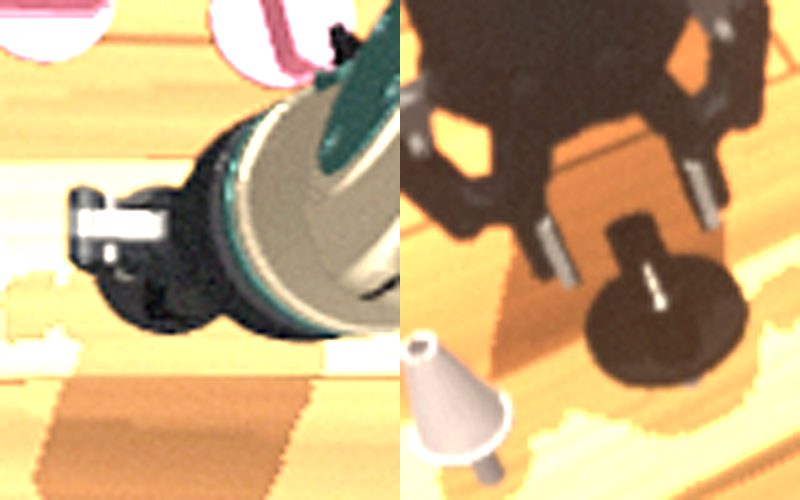

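The tips are plainly still at the level of the bar's top (scene crop, right tip at (715,228)), not down by the skirt. So the reported height is about 30 mm too low compared with what I see. I'll go lower in small steps and watch the force.

Request:
apply_moves([
  {"tx": 0.0,"ty": -0.001,"tz": -0.004,"rx": 0.0,"ry": 0.0,"rz": 0.0,"claw": 0.045},
  {"tx": 0.0,"ty": -0.001,"tz": -0.006,"rx": 0.0,"ry": 0.0,"rz": 0.0,"claw": 0.045},
])

```text
clock: 3.3
eef_pos: [479.8, -217.0, 59.8]
tool_rot: [3.141, -0.0, -0.035]
force: [-0.2, 0.5, 0.3]
width: 45.0
```

Request:
apply_moves([
  {"tx": 0.0,"ty": 0.0,"tz": -0.003,"rx": 0.0,"ry": 0.0,"rz": 0.0,"claw": 0.045},
  {"tx": 0.0,"ty": 0.0,"tz": -0.005,"rx": 0.0,"ry": 0.0,"rz": 0.0,"claw": 0.045},
])

```text
clock: 3.5
eef_pos: [479.7, -216.8, 54.8]
tool_rot: [-3.142, 0.0, -0.035]
force: [-0.6, 0.1, -0.9]
width: 44.9
```

There's no contact at a stated 54.8 mm, which is below the skirt's top at 61, so the pictures are right. I'll go down further and check.

Request:
apply_moves([
  {"tx": 0.0,"ty": 0.0,"tz": -0.006,"rx": 0.0,"ry": 0.0,"rz": 0.0,"claw": 0.045},
  {"tx": 0.0,"ty": 0.0,"tz": -0.012,"rx": 0.0,"ry": 0.0,"rz": 0.0,"claw": 0.045},
  {"tx": 0.0,"ty": 0.0,"tz": -0.012,"rx": 0.0,"ry": 0.0,"rz": 0.0,"claw": 0.045},
])

```text
clock: 3.8
eef_pos: [479.1, -216.5, 42.0]
tool_rot: [-3.141, 0.002, -0.035]
force: [-0.4, -0.9, 0.5]
width: 44.8
```

```bash
python3 -c "
from look import *
look('e2',w=(('scene',100,170),),f=5,g=2.2)
im=get_image('top')[:,:,::-1];cv2.imwrite('pics/e2top.png',im)"
```

```text
3.8 [ 479.1 -216.5   42. ] [-0.4 -0.9  0.5] 44.81661406559474
```

View pics/e2.png

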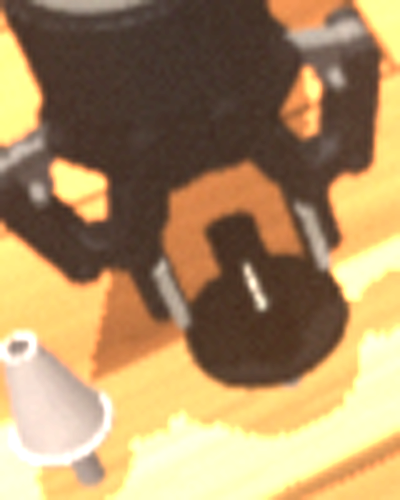

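In the crop the tips are now at (184,325) and (322,266), that is px (136.8,235) and (164.4,223.2), on either side of the bar.

Run:
```python
from h import *
for z in (60,65,70,75,80):print(z,proj("scene",[[480+e,-216.6,z] for e in(0,11)]).round(1).tolist(), at_z("scene",(136.8,235),z).round(1)[:2],at_z("scene",(164.4,223.2),z).round(1)[:2])
```

```text
60 [[152.3, 233.4], [154.4, 237.3]] [ 467.9 -242.6] [ 469.2 -187.9]
65 [[151.6, 231.8], [153.7, 235.7]] [ 472.2 -242.7] [ 473.5 -188.5]
70 [[151.0, 230.2], [153.1, 234.1]] [ 476.5 -242.8] [ 477.8 -189.1]
75 [[150.4, 228.6], [152.5, 232.5]] [ 480.8 -242.9] [ 482.1 -189.7]
80 [[149.7, 227.0], [151.8, 230.9]] [ 485.1 -243.1] [ 486.4 -190.3]
```

The tip height is somewhere between 73 and 85 mm, depending on which pad edge I'm seeing. I'll find the skirt top (61 mm) by gentle contact as an absolute reference.

Request:
apply_moves([
  {"tx": 0.0,"ty": 0.0,"tz": -0.005,"rx": 0.0,"ry": 0.0,"rz": 0.0,"claw": 0.045},
  {"tx": 0.0,"ty": 0.0,"tz": -0.008,"rx": 0.0,"ry": 0.0,"rz": 0.0,"claw": 0.045},
  {"tx": 0.0,"ty": 0.0,"tz": -0.009,"rx": 0.0,"ry": 0.0,"rz": 0.0,"claw": 0.045},
])

```text
clock: 4.2
eef_pos: [479.5, -216.7, 33.6]
tool_rot: [-3.141, 0.001, -0.035]
force: [-0.1, 0.4, 0.2]
width: 45.0
```

Request:
apply_moves([
  {"tx": 0.0,"ty": 0.0,"tz": -0.002,"rx": 0.0,"ry": 0.0,"rz": 0.0,"claw": 0.045},
  {"tx": 0.0,"ty": 0.0,"tz": -0.002,"rx": 0.0,"ry": 0.0,"rz": 0.0,"claw": 0.045},
])

```text
clock: 4.4
eef_pos: [479.7, -216.8, 31.8]
tool_rot: [-3.141, 0.0, -0.035]
force: [-0.1, 1.0, 0.3]
width: 44.8
```

Request:
apply_moves([
  {"tx": 0.0,"ty": 0.0,"tz": -0.002,"rx": 0.0,"ry": 0.0,"rz": 0.0,"claw": 0.045},
  {"tx": 0.0,"ty": 0.0,"tz": -0.002,"rx": 0.0,"ry": 0.0,"rz": 0.0,"claw": 0.045},
])

```text
clock: 4.6
eef_pos: [479.7, -216.8, 29.9]
tool_rot: [-3.142, 0.0, -0.035]
force: [0.1, 0.2, 0.2]
width: 44.9
```

Request:
apply_moves([
  {"tx": 0.0,"ty": 0.0,"tz": -0.002,"rx": 0.0,"ry": 0.0,"rz": 0.0,"claw": 0.045},
  {"tx": 0.0,"ty": 0.0,"tz": -0.002,"rx": 0.0,"ry": 0.0,"rz": 0.0,"claw": 0.045},
])

```text
clock: 4.8
eef_pos: [479.7, -216.8, 27.8]
tool_rot: [-3.142, 0.0, -0.035]
force: [-0.1, -0.7, -0.0]
width: 44.9
```

```bash
python3 -c "
from look import *
look('e3',w=(('scene',100,170),('top',360,225)),f=5,g=2.2)"
```

```text
4.8 [ 479.7 -216.8   27.8] [-0.1 -0.7 -0. ] 44.929623971820774
```

View pics/e3.png

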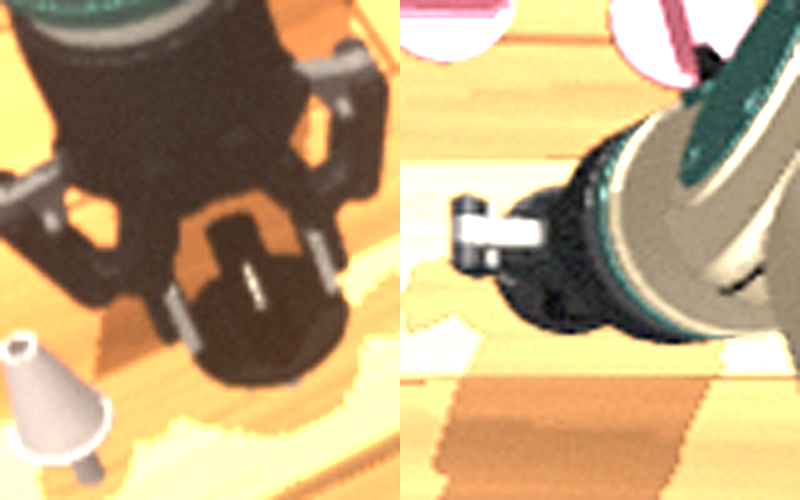

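Still no contact. The tips (crop (194,350) and (333,292)) fit the pads' front face at z≈70, so the true tip is about 42 mm above the stated TCP. Closing should bring the pads about 2 mm forward. I'll go 2 mm lower and close.

Request:
apply_moves([
  {"tx": 0.0,"ty": 0.0,"tz": -0.002,"rx": 0.0,"ry": 0.0,"rz": 0.0,"claw": 0.045},
  {"tx": 0.0,"ty": 0.0,"tz": -0.002,"rx": 0.0,"ry": 0.0,"rz": 0.0,"claw": 0.0},
  {"tx": 0.0,"ty": 0.0,"tz": -0.002,"rx": 0.0,"ry": 0.0,"rz": 0.0,"claw": 0.0},
  {"tx": 0.0,"ty": 0.0,"tz": -0.002,"rx": 0.0,"ry": 0.0,"rz": 0.0,"claw": 0.0},
  {"tx": 0.0,"ty": 0.0,"tz": -0.002,"rx": 0.0,"ry": 0.0,"rz": 0.0,"claw": 0.0},
  {"tx": 0.0,"ty": 0.0,"tz": -0.002,"rx": 0.0,"ry": 0.0,"rz": 0.0,"claw": 0.0},
  {"tx": 0.0,"ty": 0.0,"tz": -0.002,"rx": 0.0,"ry": 0.0,"rz": 0.0,"claw": 0.0},
])

```text
clock: 5.6
eef_pos: [479.9, -216.9, 26.1]
tool_rot: [3.141, -0.0, -0.035]
force: [-0.8, 0.2, 1.5]
width: 17.2
```

Gripped at 17–18 mm. Lifting.

Request:
apply_moves([
  {"tx": 0.0,"ty": 0.0,"tz": 0.01,"rx": 0.0,"ry": 0.0,"rz": 0.0,"claw": 0.0},
  {"tx": 0.0,"ty": 0.0,"tz": 0.03,"rx": 0.0,"ry": 0.0,"rz": 0.0,"claw": 0.0},
  {"tx": 0.0,"ty": 0.0,"tz": 0.07,"rx": 0.0,"ry": 0.0,"rz": 0.0,"claw": 0.0},
  {"tx": 0.0,"ty": 0.0,"tz": 0.11,"rx": 0.0,"ry": 0.0,"rz": 0.0,"claw": 0.0},
  {"tx": 0.0,"ty": 0.0,"tz": 0.13,"rx": 0.0,"ry": 0.0,"rz": 0.0,"claw": 0.0},
  {"tx": 0.0,"ty": 0.0,"tz": 0.13,"rx": 0.0,"ry": 0.0,"rz": 0.0,"claw": 0.0},
])

```text
clock: 6.2
eef_pos: [481.7, -217.8, 159.6]
tool_rot: [3.139, -0.006, -0.035]
force: [1.4, 0.1, -1.3]
width: 17.2
```

Lifted cleanly. I'll carry it across to above the spindle, turning +77°.

Request:
apply_moves([
  {"tx": 0.002,"ty": 0.03,"tz": 0.0,"rx": 0.0,"ry": 0.0,"rz": 1.2,"claw": 0.0},
  {"tx": 0.004,"ty": 0.075,"tz": 0.0,"rx": 0.0,"ry": 0.0,"rz": 2.8,"claw": 0.0},
  {"tx": 0.006,"ty": 0.12,"tz": 0.0,"rx": 0.0,"ry": 0.0,"rz": 4.4,"claw": 0.0},
  {"tx": 0.008,"ty": 0.165,"tz": 0.0,"rx": 0.0,"ry": 0.0,"rz": 6.0,"claw": 0.0},
  {"tx": 0.01,"ty": 0.21,"tz": 0.0,"rx": 0.0,"ry": 0.0,"rz": 7.6,"claw": 0.0},
  {"tx": 0.012,"ty": 0.255,"tz": 0.0,"rx": 0.0,"ry": 0.0,"rz": 9.2,"claw": 0.0},
  {"tx": 0.014,"ty": 0.3,"tz": 0.0,"rx": 0.0,"ry": 0.0,"rz": 10.8,"claw": 0.0},
  {"tx": 0.016,"ty": 0.345,"tz": 0.0,"rx": 0.0,"ry": 0.0,"rz": 12.4,"claw": 0.0},
  {"tx": 0.018,"ty": 0.39,"tz": 0.0,"rx": 0.0,"ry": 0.0,"rz": 14.0,"claw": 0.0},
  {"tx": 0.02,"ty": 0.435,"tz": 0.0,"rx": 0.0,"ry": 0.0,"rz": 15.4,"claw": 0.0},
  {"tx": 0.0208,"ty": 0.48,"tz": 0.0,"rx": 0.0,"ry": 0.0,"rz": 15.4,"claw": 0.0},
  {"tx": 0.0208,"ty": 0.51,"tz": 0.0,"rx": 0.0,"ry": 0.0,"rz": 15.4,"claw": 0.0},
])

```text
clock: 7.4
eef_pos: [499.0, 296.8, 155.0]
tool_rot: [-3.139, -0.001, 1.312]
force: [1.0, -0.2, -1.1]
width: 17.5
```

Request:
apply_moves([
  {"tx": 0.0,"ty": 0.0135,"tz": 0.0,"rx": 0.0,"ry": 0.0,"rz": 0.0,"claw": 0.0},
  {"tx": 0.0,"ty": 0.0135,"tz": -0.03,"rx": 0.0,"ry": 0.0,"rz": 0.0,"claw": 0.0},
  {"tx": 0.0,"ty": 0.0135,"tz": -0.055,"rx": 0.0,"ry": 0.0,"rz": 0.0,"claw": 0.0},
  {"tx": 0.0,"ty": 0.0135,"tz": -0.055,"rx": 0.0,"ry": 0.0,"rz": 0.0,"claw": 0.0},
  {"tx": 0.0,"ty": 0.0135,"tz": -0.055,"rx": 0.0,"ry": 0.0,"rz": 0.0,"claw": 0.0},
])

```text
clock: 7.9
eef_pos: [500.4, 305.2, 100.7]
tool_rot: [-3.141, 0.002, 1.308]
force: [0.0, 0.6, -1.3]
width: 16.8
```

Run:
```python
from look import *
s=read_state();e=s["eef_pos"];print(s["tool_rot"])
k=e+[0,0,49];pts=[k+[0,0,-20+6],k+[0,0,20]]
t=s["tool_rot"][2];u=np.array([np.cos(t),np.sin(t),0]);pts.append(k+[0,0,20]+26*u)
for a in np.arange(0,6.28,.4):pts.append(k+[30*np.cos(a),30*np.sin(a),-14])
look('f1',w=(('scene',330,75),('top',90,210)),f=5,g=1.6,pts=pts)
```

```text
[-3.14068867e+00  1.89887367e-03  1.30800938e+00]
7.9 [500.4 305.2 100.7] [ 0.   0.6 -1.3] 16.826019628795116
```

View pics/f1.png

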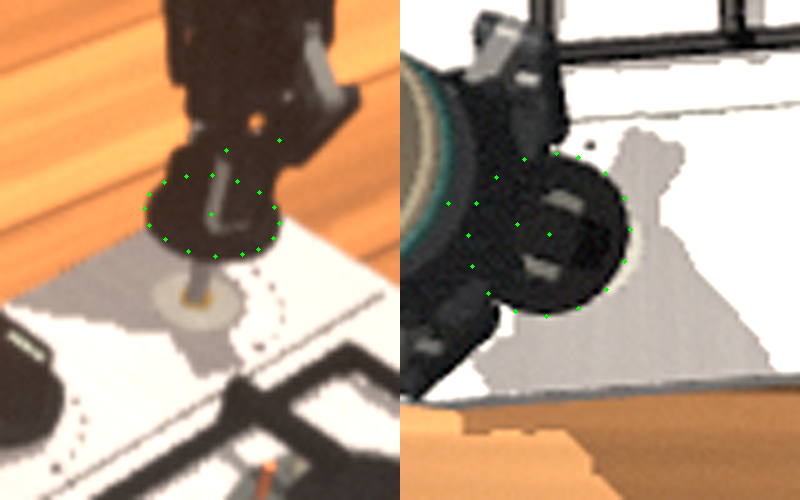

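The predicted skirt outline matches the knob in both views to about half a pixel (scene centre about (372,116), top about (119,256)). So the height offset of +49 and the x, y position hold. The spindle sits under the bore, so I'll descend gently onto the tip.

Request:
apply_moves([
  {"tx": 0.0,"ty": 0.0,"tz": -0.006,"rx": 0.0,"ry": 0.0,"rz": 0.0,"claw": 0.0},
  {"tx": 0.0,"ty": 0.0,"tz": -0.01,"rx": 0.0,"ry": 0.0,"rz": 0.0,"claw": 0.0},
  {"tx": 0.0,"ty": 0.0,"tz": -0.012,"rx": 0.0,"ry": 0.0,"rz": 0.0,"claw": 0.0},
])

```text
clock: 8.3
eef_pos: [500.5, 306.5, 88.9]
tool_rot: [-3.142, 0.0, 1.309]
force: [-0.1, -0.6, -0.7]
width: 17.5
```

Request:
apply_moves([
  {"tx": 0.0,"ty": 0.0,"tz": -0.002,"rx": 0.0,"ry": 0.0,"rz": 0.0,"claw": 0.0},
  {"tx": 0.0,"ty": 0.0,"tz": -0.003,"rx": 0.0,"ry": 0.0,"rz": 0.0,"claw": 0.0},
])

```text
clock: 8.5
eef_pos: [500.5, 306.6, 85.8]
tool_rot: [-3.141, 0.0, 1.309]
force: [0.2, -0.7, -1.1]
width: 17.2
```

Request:
apply_moves([
  {"tx": 0.0,"ty": 0.0,"tz": -0.002,"rx": 0.0,"ry": 0.0,"rz": 0.0,"claw": 0.0},
  {"tx": 0.0,"ty": 0.0,"tz": -0.002,"rx": 0.0,"ry": 0.0,"rz": 0.0,"claw": 0.0},
])

```text
clock: 8.7
eef_pos: [500.6, 306.4, 83.8]
tool_rot: [3.142, 0.0, 1.309]
force: [-0.4, -0.6, -0.7]
width: 16.9
```

There's no resistance, and the bore mouth is already about 4 mm past the tip. Continuing gently.

Request:
apply_moves([
  {"tx": 0.0,"ty": 0.0,"tz": -0.002,"rx": 0.0,"ry": 0.0,"rz": 0.0,"claw": 0.0},
  {"tx": 0.0,"ty": 0.0,"tz": -0.004,"rx": 0.0,"ry": 0.0,"rz": 0.0,"claw": 0.0},
])

```text
clock: 8.9
eef_pos: [501.2, 305.9, 80.2]
tool_rot: [3.141, 0.001, 1.309]
force: [1.3, -2.6, 2.5]
width: 17.2
```

Request:
apply_moves([
  {"tx": 0.0,"ty": 0.0,"tz": -0.002,"rx": 0.0,"ry": 0.0,"rz": 0.0,"claw": 0.0},
  {"tx": 0.0,"ty": 0.0,"tz": -0.004,"rx": 0.0,"ry": 0.0,"rz": 0.0,"claw": 0.0},
])

```text
clock: 9.1
eef_pos: [501.2, 305.6, 75.9]
tool_rot: [3.141, 0.001, 1.308]
force: [1.8, -3.4, 1.9]
width: 17.2
```

Request:
apply_moves([
  {"tx": 0.0,"ty": 0.0,"tz": -0.002,"rx": 0.0,"ry": 0.0,"rz": 0.0,"claw": 0.0},
  {"tx": 0.0,"ty": 0.0,"tz": -0.004,"rx": 0.0,"ry": 0.0,"rz": 0.0,"claw": 0.0},
])

```text
clock: 9.3
eef_pos: [501.3, 305.7, 71.9]
tool_rot: [3.141, 0.001, 1.308]
force: [2.0, -4.8, 2.7]
width: 17.0
```

It's sliding on, about 16 mm deep, with mild side force. I'll relieve that with a small shift and go on to home.

Request:
apply_moves([
  {"tx": 0.0004,"ty": -0.0008,"tz": 0.0,"rx": 0.0,"ry": 0.0,"rz": 0.0,"claw": 0.0},
  {"tx": 0.0004,"ty": -0.0008,"tz": -0.002,"rx": 0.0,"ry": 0.0,"rz": 0.0,"claw": 0.0},
])

```text
clock: 9.5
eef_pos: [501.3, 305.6, 70.0]
tool_rot: [3.141, -0.0, 1.309]
force: [2.6, -3.9, 1.9]
width: 17.0
```

```bash
python3 -c "
from cell import *
s=read_state();print(s['eef_pos'],s['force'],s['torque'])"
```

```text
[501.27199467 305.61801545  70.03906453] [ 2.60450193 -3.91221904  1.94660042] [-0.78966139 -0.45132971  0.04112906]
```

Request:
apply_moves([
  {"tx": 0.0,"ty": 0.0,"tz": -0.002,"rx": 0.0,"ry": 0.0,"rz": 0.0,"claw": 0.0},
  {"tx": 0.0,"ty": 0.0,"tz": -0.004,"rx": 0.0,"ry": 0.0,"rz": 0.0,"claw": 0.0},
  {"tx": 0.0,"ty": 0.0,"tz": -0.004,"rx": 0.0,"ry": 0.0,"rz": 0.0,"claw": 0.0},
])

```text
clock: 9.8
eef_pos: [501.2, 305.6, 65.9]
tool_rot: [3.141, 0.0, 1.309]
force: [1.8, -4.7, 4.0]
width: 17.5
```

Request:
apply_moves([
  {"tx": 0.0,"ty": 0.0,"tz": -0.002,"rx": 0.0,"ry": 0.0,"rz": 0.0,"claw": 0.0},
  {"tx": 0.0,"ty": 0.0,"tz": -0.002,"rx": 0.0,"ry": 0.0,"rz": 0.0,"claw": 0.0},
  {"tx": 0.0,"ty": 0.0,"tz": -0.002,"rx": 0.0,"ry": 0.0,"rz": 0.0,"claw": 0.0},
])

```text
clock: 10.1
eef_pos: [501.3, 305.6, 64.4]
tool_rot: [3.141, 0.0, 1.309]
force: [2.2, -4.7, 5.4]
width: 17.1
```

Spring force has appeared at a stated 64.4, against an expected home of 66 to 65. Pressing down now: full depth should be about 59–60, followed by a force rise at the stop.

Request:
apply_moves([
  {"tx": 0.0,"ty": 0.0,"tz": -0.002,"rx": 0.0,"ry": 0.0,"rz": 0.0,"claw": 0.0},
  {"tx": 0.0,"ty": 0.0,"tz": -0.003,"rx": 0.0,"ry": 0.0,"rz": 0.0,"claw": 0.0},
  {"tx": 0.0,"ty": 0.0,"tz": -0.003,"rx": 0.0,"ry": 0.0,"rz": 0.0,"claw": 0.0},
])

```text
clock: 10.4
eef_pos: [501.3, 305.6, 61.6]
tool_rot: [3.141, 0.0, 1.309]
force: [1.3, -5.5, 8.2]
width: 17.2
```

Request:
apply_moves([
  {"tx": 0.0,"ty": 0.0,"tz": -0.001,"rx": 0.0,"ry": 0.0,"rz": 0.0,"claw": 0.0},
  {"tx": 0.0,"ty": 0.0,"tz": -0.002,"rx": 0.0,"ry": 0.0,"rz": 0.0,"claw": 0.0},
  {"tx": 0.0,"ty": 0.0,"tz": -0.002,"rx": 0.0,"ry": 0.0,"rz": 0.0,"claw": 0.0},
])

```text
clock: 10.7
eef_pos: [501.3, 305.6, 59.9]
tool_rot: [3.141, 0.0, 1.309]
force: [0.2, -6.4, 8.6]
width: 17.1
```

Request:
apply_moves([
  {"tx": 0.0,"ty": 0.0,"tz": -0.001,"rx": 0.0,"ry": 0.0,"rz": 0.0,"claw": 0.0},
  {"tx": 0.0,"ty": 0.0,"tz": -0.001,"rx": 0.0,"ry": 0.0,"rz": 0.0,"claw": 0.0},
])

```text
clock: 10.9
eef_pos: [501.4, 305.6, 59.7]
tool_rot: [3.14, -0.0, 1.309]
force: [-0.3, -5.7, 14.5]
width: 17.1
```

Request:
apply_moves([
  {"tx": 0.0,"ty": 0.0,"tz": -0.001,"rx": 0.0,"ry": 0.0,"rz": 0.0,"claw": 0.0},
  {"tx": 0.0,"ty": 0.0,"tz": -0.001,"rx": 0.0,"ry": 0.0,"rz": 0.0,"claw": 0.0},
])

```text
clock: 11.1
eef_pos: [501.5, 305.7, 59.5]
tool_rot: [3.14, -0.0, 1.309]
force: [-2.9, -7.7, 20.7]
width: 17.4
```

Request:
apply_moves([
  {"tx": 0.0,"ty": 0.0,"tz": -0.001,"rx": 0.0,"ry": 0.0,"rz": 0.0,"claw": 0.0},
  {"tx": 0.0,"ty": 0.0,"tz": -0.001,"rx": 0.0,"ry": 0.0,"rz": 0.0,"claw": 0.0},
])

```text
clock: 11.3
eef_pos: [501.5, 305.7, 59.4]
tool_rot: [3.14, -0.0, 1.309]
force: [-3.3, -9.5, 26.5]
width: 17.0
```

The hard stop is at about 59.5, 6 mm below where the spring force began, and the push is now 26 N. I'll hold for a second to check that it's stable and take a final look.

Request:
apply_moves([
  {"tx": 0.0,"ty": 0.0,"tz": 0.0,"rx": 0.0,"ry": 0.0,"rz": 0.0,"claw": 0.0},
  {"tx": 0.0,"ty": 0.0,"tz": 0.0,"rx": 0.0,"ry": 0.0,"rz": 0.0,"claw": 0.0},
  {"tx": 0.0,"ty": 0.0,"tz": 0.0,"rx": 0.0,"ry": 0.0,"rz": 0.0,"claw": 0.0},
  {"tx": 0.0,"ty": 0.0,"tz": 0.0,"rx": 0.0,"ry": 0.0,"rz": 0.0,"claw": 0.0},
  {"tx": 0.0,"ty": 0.0,"tz": 0.0,"rx": 0.0,"ry": 0.0,"rz": 0.0,"claw": 0.0},
  {"tx": 0.0,"ty": 0.0,"tz": 0.0,"rx": 0.0,"ry": 0.0,"rz": 0.0,"claw": 0.0},
  {"tx": 0.0,"ty": 0.0,"tz": 0.0,"rx": 0.0,"ry": 0.0,"rz": 0.0,"claw": 0.0},
])

```text
clock: 12.0
eef_pos: [501.6, 305.7, 59.4]
tool_rot: [3.14, -0.0, 1.309]
force: [-2.6, -8.2, 26.2]
width: 17.2
```

Run:
```python
from look import *
pts=[[501.2+30*np.cos(a),306.2+30*np.sin(a),z] for a in np.arange(0,6.28,.4) for z in(95,)]
look('g1',w=(('scene',330,75),),f=5,g=1.8,pts=pts)
a=cv2.imread('pics/g1.png');b=get_image('scene')[:,:,::-1];c=cv2.resize(b[190:290,85:245],(400,250),interpolation=cv2.INTER_CUBIC);d=cv2.resize(b[110:210,270:430],(400,250),interpolation=cv2.INTER_CUBIC)
cv2.imwrite('pics/g1.png',np.hstack([a,np.vstack([c,d])]))
```

```text
12.0 [501.6 305.7  59.4] [-2.6 -8.2 26.2] 17.162637455544694
```

View pics/g1.png

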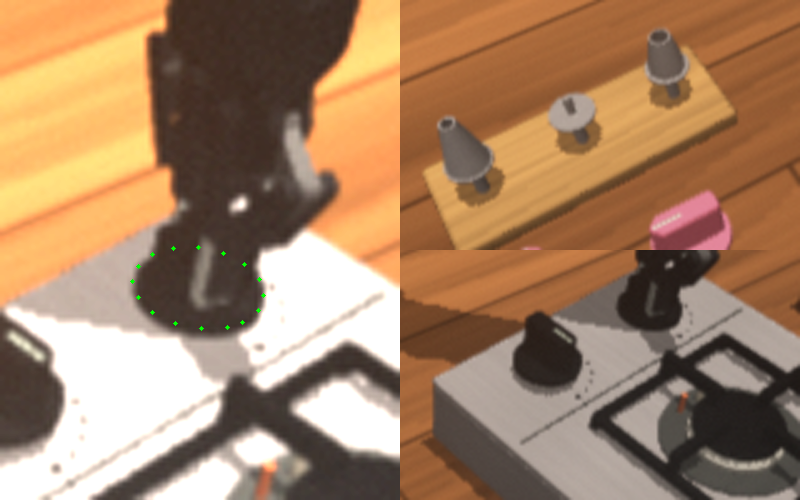

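The skirt sits on the outline predicted for the fully pressed height (z=95, about (370,132)). Both nozzles are still on their pins, the middle pin is empty, and the fitted knob is untouched. The force is steady, so I'm handing in.

```bash
python3 -c "
from cell import *
print(finish_job())"
```

```text
the job is handed in; nothing more can be done
None
```

I put the knob on the bare spindle, pushed it fully home and handed the job in at about 12 s, with the arm still holding it pressed down. `finish_job` reports no verdict, so what follows rests on my own checks.

**What I did:** I lifted the knob off the stand's middle pin, turned it 77° so its nose points along 75°, and slid it onto the spindle at about (501, 306) mm. I then pressed it against the tap's stop.

**Last checks:**
- **Travel:** resistance rose to the spring's preload at about 65 mm stated TCP height. The hard stop came at about 59.5 mm, close to the 6 mm the tap should travel.
- **Hold:** the push stayed at about 26 N for the 0.7 s before hand-in, with the grip steady at 17 mm.
- **Picture:** the knob's skirt sits where it should when fully pressed, both nozzles are on their pins, and the other knob looks untouched.

**What disagreed:**
- **TCP height:** the reported TCP was about 40 mm below the finger tips seen in the pictures. I went by the pictures; the height where the knob reached home and the stop fit that correction.
- **Flat direction:** the flat on the spindle was only a few pixels wide. My first image fit left 75° and 195° both possible. A second fit favoured 75°, and the knob sliding on with little resistance supported it.
- **Side force:** a sideways push of about 8 N remained on the knob at the end.

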